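# Pin a spray stencil down crosswise

### The job

The spray stencil on the cork board is lined up and its four drawing pins are started but still stand proud. With the fingertips press the pins gently and fully home, one after the other and crosswise so that the sheet is held flat and square: first red, then blue in the opposite corner, then yellow, and last green. Only press: do not pull a pin up or lift anything, and leave the tape roll and weight on the stencil and everything else on the table where they are.

Things in the scene. Friction and masses are not known exactly. Their poses are not given: they have to be found in the camera images.
- board: cork pinboard 240 (its x) x 320 (its y) x 15 mm thick, fixed, carrying black card and a grey cut stencil sheet 180 x 260 x 2, upper face 17.5 above the table. Origin: centre of the underside. The pins stand in the sheet's corners, 72 from the centre along x, 112 along y; red and blue lie on one diagonal, yellow and green on the other, but which corner is which changes
- pin_red_head (a point): centre of the top of the red drawing pin's head, a red plastic disc of diameter 20 and 6 thick on a steel needle; it sinks with the pin. Fully home, the head lies on the stencil and its top is 23.5 above the table; at the start it is 28.5 to 31.5 above the table
- pin_red (a joint): how far the red pin has been pushed in from 8 mm proud (m): 0 = 8 mm gap under the head, 0.008 = fully home; it starts at 0 to 0.003. Pushing takes about 4 N (a little more when fast), it stays where it is left; home, it stops, and the cork below yields about 0.1 mm per N and springs back. It can be drawn up, to -0.006
- eyelet_red: brass eyelet, diameter 15, in the stencil's corner under the red pin, which it carries; fixed; origin at its centre on the stencil's upper face, 17.5 above the table
- pin_blue_head (a point): centre of the top of the blue drawing pin's head, a blue plastic disc of diameter 20 and 6 thick on a steel needle; it sinks with the pin. Fully home, the head lies on the stencil and its top is 23.5 above the table; at the start it is 28.5 to 31.5 above the table
- pin_blue (a joint): how far the blue pin has been pushed in from 8 mm proud (m): 0 = 8 mm gap under the head, 0.008 = fully home; it starts at 0 to 0.003. Pushing takes about 4 N (a little more when fast), it stays where it is left; home, it stops, and the cork below yields about 0.1 mm per N and springs back. It can be drawn up, to -0.006
- eyelet_blue: brass eyelet, diameter 15, in the stencil's corner under the blue pin, which it carries; fixed; origin at its centre on the stencil's upper face, 17.5 above the table
- pin_yellow_head (a point): centre of the top of the yellow drawing pin's head, a yellow plastic disc of diameter 20 and 6 thick on a steel needle; it sinks with the pin. Fully home, the head lies on the stencil and its top is 23.5 above the table; at the start it is 28.5 to 31.5 above the table
- pin_yellow (a joint): how far the yellow pin has been pushed in from 8 mm proud (m): 0 = 8 mm gap under the head, 0.008 = fully home; it starts at 0 to 0.003. Pushing takes about 4 N (a little more when fast), it stays where it is left; home, it stops, and the cork below yields about 0.1 mm per N and springs back. It can be drawn up, to -0.006
- eyelet_yellow: brass eyelet, diameter 15, in the stencil's corner under the yellow pin, which it carries; fixed; origin at its centre on the stencil's upper face, 17.5 above the table
- pin_green_head (a point): centre of the top of the green drawing pin's head, a green plastic disc of diameter 20 and 6 thick on a steel needle; it sinks with the pin. Fully home, the head lies on the stencil and its top is 23.5 above the table; at the start it is 28.5 to 31.5 above the table
- pin_green (a joint): how far the green pin has been pushed in from 8 mm proud (m): 0 = 8 mm gap under the head, 0.008 = fully home; it starts at 0 to 0.003. Pushing takes about 4 N (a little more when fast), it stays where it is left; home, it stops, and the cork below yields about 0.1 mm per N and springs back. It can be drawn up, to -0.006
- eyelet_green: brass eyelet, diameter 15, in the stencil's corner under the green pin, which it carries; fixed; origin at its centre on the stencil's upper face, 17.5 above the table
- tape_roll: roll of beige masking tape lying flat on the stencil, outer diameter 84, bore 68, 24 high; origin at the centre of its underside (sizes in mm; bystander)
- weight: small round steel weight standing on the stencil, diameter 40, 32 high with its dark knob; origin at the centre of its underside (sizes in mm; bystander)
- can_pink: gold spray can with a pink ring, diameter 65, 190 high, upright and loose; origin at the centre of its base (sizes in mm; bystander)
- can_mint: gold spray can with a mint-green ring, same size; origin at the centre of its base (sizes in mm; bystander)
- can_orange: gold spray can with an orange ring, same size; origin at the centre of its base (sizes in mm; bystander)
- solvent_tin: round steel solvent tin with paper label and red cap, diameter 100, 172 high, loose; origin at the centre of its base (sizes in mm; bystander)
- marker_mug: white mug holding marker pens, diameter 80 plus handle, 140 high over the pens, loose; origin at the centre of its base (sizes in mm; bystander)
- sponge: yellow sponge block 110 x 70 x 34, loose; origin at the centre of its underside (sizes in mm; bystander)

How it is judged:
By the outcome, as a careful person would: the job done as asked, in the order asked, and still so for the second after the job is handed in, with the robot touching nothing.
It also fails if it takes over 56 s, if anything falls off the work surface, if the arm or the gripper's body presses on something with over 40 N, if the wrist force passes 120 N, or if a joint passes its speed limit or range.

### The arm

A 7-joint arm with a two-finger parallel gripper is mounted at the origin on the work surface. World frame = base frame: x ahead of the robot, y to its left, z up, the work surface at z = 0. Lengths are in mm, angles in rad, forces in N, time in s.
With the tool pointing down it reaches from about 425 to 975 mm from the base axis. Payload 16.7 kg.
Tool frame: the origin (TCP) lies midway between the tips of the shut fingers; the grasp point (between the pads) lies 19 mm behind it (arm.grip_point_offset is the distance from the TCP to the grasp point, in mm); z points along the fingers, y is the line along which they close (so a half turn about z gives the same grasp; the last joint's range is limited). The gripper opens to 85 mm and grips with 20 to 120 N. Pads are 22 mm wide; open, the fingers measure 114 mm over their backs; the gripper's body (76 mm by 85 mm) begins 54 mm behind the grasp point. The pads swing forward as they close: fully open they stand 13 mm farther back than shut.
Start: joints at [1.056, 0.426, 0.074, 1.606, -0.034, 1.111, -0.067], TCP at [241.412, -630.315, 231.302] pointing down, gripper open.
Joint ranges: [-2.85, 2.85], [-0.5, 2.14], [-1.23, 1.37], [0.21, 2.46], [-1.02, 4.16], [0.16, 2.05], [-2.73, 2.73]. Speed limits (rad/s): [1.89, 1.89, 2.39, 2.39, 3.01, 3.01, 3.01].

### API

Orientations are given as a unit quaternion [x, y, z, w].
In Python, from station import telemetry, cams, job_done, arm gives the robot as it stands.
- The arm moves only by the tool arm_command, never from a script. Its argument "targets" is one flat list of numbers, 7 for each row, row after row: the shift along the tool's x, y, z each as a share of 0.15 m, from -1 to 1, then the turn, a rotation vector about the tool's x, y, z each as a share of pi rad, from -1 to 1, then the opening, from 0 (shut) to 1 (fully open). In form: [x, y, z, ax, ay, az, jaw, x, y, z, ax, ay, az, jaw, ...]. A call has exactly 8 rows; each row is the pose to reach, as a shift and turn from the pose commanded when the call began, along the tool's axes at that moment, turning the shorter way round; what a row does not reach only later rows make up. A row lasts 1/8 s, in which the tool goes at most 62.5 mm and 10.7 degrees, less where a joint would pass 70% of its speed; a pose out of reach is approached as far as the arm can. A call with a number of a shift or a turn outside -1 to 1 is refused whole. A call with a gripper value outside its range is refused whole. The fingers move at their own pace and stop on an object; "newtons" is the grip in N (left out, the last holds). Time passes only in rows, so rows that repeat a pose let the fingers close, or fill a call up. It gives the time, the measured TCP pose, the force, the opening and the grip force at its end, in the units of the state.
- telemetry.sense(): the state, without advancing time (a new reading comes with each control period).
- cams.grab_frame(name): name is "side" or "top"; returns the picture (400x640x3 uint8, red, green, blue); there is no depth.
- cams.camera_params(name): a dict with "intrinsics" (3x3 intrinsics, pixels), "extrinsics" (4x4, takes a point from camera to world coordinates). Camera axes: x right, y down, z forward; pixel columns grow to the right and rows downward; lengths in mm; the calibration is good to about 2 mm. A picture is of the moment at which its call begins. camera_params takes no time and is no camera call.
- job_done(): hands the job in; it is judged then, once.
The state is a dict: "time": time; "qpos": joint angles; "joint_velocities": joint speeds; "tau": joint torques, N m; "tool_pos": TCP position; "orientation": TCP orientation; "ft_force": force on the tool from outside, world axes, zero at the start; "wrist_torque": the same for the moment, N m; "width": opening from 0.0 (shut) to 1.0 (fully open); "grip_force": force on a finger pad.
Only numpy, scipy, OpenCV 4.12 (cv2) and the standard library are available. Lean on these libraries where they do the work, as an engineer would, in place of code of your own. Each camera call takes 0.05 s, during which the arm holds its last target. There are 200 camera calls.

## Working session

There is one attempt and no reset: what is moved stays moved. The work goes in short steps, Python scripts to look and compute and a tool call to move; the robot and the scene stay as the last step left them, time stands still between calls to the robot, and variables do not carry over. Pictures are saved under pics/ and viewed, at most 10 in all, crops included, and the job is handed in when it is done.

Besides the shell and the picture viewer there is one more tool, called in YAML: its name, and indented under it one key for each argument. arm_command: Moves the arm, as the interface text tells. Shift numbers are shares of 0.15 m and turn numbers shares of pi rad, none past 1 either way. Its arguments: {"type":"object","properties":{"targets":{"type":"array","items":{"type":"number"}},"newtons":{"type":"number"}},"required":["targets"]}

```bash
mkdir -p pics; python3 - <<'E'
from station import telemetry,cams,arm
import cv2
for n in("top","side"):
    f=cams.grab_frame(n); cv2.imwrite(f"pics/{n}0.png",f[:,:,::-1]); p=cams.camera_params(n); print(n,p["intrinsics"],p["extrinsics"])
s=telemetry.sense(); print(s)
E
```

```text
top [[392.71761196   0.         323.22881749]
 [  0.         392.71761196 195.86212368]
 [  0.           0.           1.        ]] [[ 1.27240495e-03 -9.86323025e-01  1.64818905e-01  3.52158189e+02]
 [-9.99995169e-01 -1.72240967e-03 -2.58740650e-03  1.00907277e+00]
 [ 2.83590428e-03 -1.64814816e-01 -9.86320452e-01  1.14299186e+03]
 [ 0.00000000e+00  0.00000000e+00  0.00000000e+00  1.00000000e+00]]
side [[518.66047844   0.         321.32401494]
 [  0.         518.66047844 201.24094205]
 [  0.           0.           1.        ]] [[ 9.22911937e-01  2.31720075e-01 -3.07472540e-01  1.10943000e+03]
 [ 3.85011054e-01 -5.55020449e-01  7.37372897e-01 -1.31170531e+03]
 [ 2.10556074e-04 -7.98910576e-01 -6.01449788e-01  1.09365945e+03]
 [ 0.00000000e+00  0.00000000e+00  0.00000000e+00  1.00000000e+00]]
{'time': 0.1, 'qpos': array([ 1.05551028,  0.42664498,  0.07383279,  1.60653083, -0.0341099 ,
        1.11080674, -0.06710234]), 'joint_velocities': array([-0.00028491, -0.0015082 , -0.00074513, -0.00271873,  0.00137998,
        0.00086665, -0.00023293]), 'tau': array([ 9.96991235e-03, -9.51529598e+01,  3.77252653e+00, -4.64400780e+01,
        1.97628199e-02,  6.54612231e-03, -2.66508927e-06]), 'tool_pos': array([ 241.29718969, -630.00748069,  230.70172135]), 'orientation': array([ 9.83323264e-01,  1.81865439e-01, -1.32340382e-04, -5.50059659e-04]), 'ft_force': array([-0.13648897,  0.26328368,  0.58378028]), 'wrist_torque': array([ 2.63089660e-05, -3.62501209e-02, -1.58245579e-02]), 'grip_force': 0.0, 'width': 0.9981703819947614}
```

View pics/top0.png

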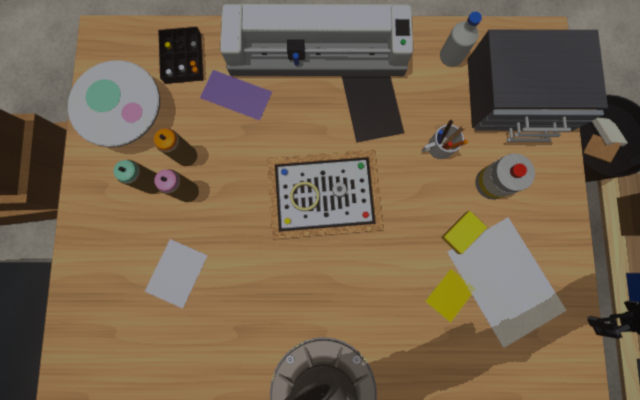

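View pics/side0.png

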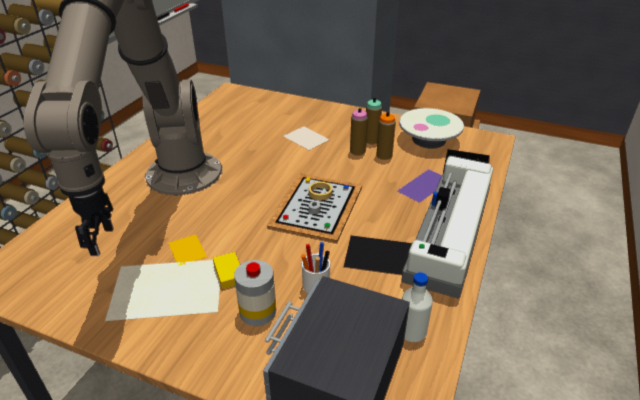

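The top view shows the pins at about red (366,215), blue (284,172), yellow (288,221) and green (361,166). In the side view they are at red (285,217), blue (346,187), yellow (308,180) and green (327,226). The tape roll and weight lie between them.

```bash
cat > h.py <<'E'
import numpy as np,cv2
from station import telemetry,cams
seed={"top":dict(red=(366,215),blue=(284,172),yellow=(288,221),green=(361,166)),
"side":dict(red=(285,217),blue=(346,187),yellow=(308,180),green=(327,226))}
hue=dict(red=0,blue=110,yellow=30,green=65)
def blob(f,c,s):
    h=cv2.cvtColor(f,cv2.COLOR_RGB2HSV).astype(int); d=abs((h[...,0]-hue[c]+90)%180-90)
    m=((d<(8 if c=="yellow" else 18))&(h[...,1]>110)&(h[...,2]>50)).astype(np.uint8); w=np.zeros_like(m); x,y=s; w[y-8:y+9,x-8:x+9]=1; m*=w
    n,l,st,ce=cv2.connectedComponentsWithStats(m)
    if n<2: return None,0
    k=1+np.argmax(st[1:,4]); return ce[k],st[k,4]
def ray(n,uv):
    p=cams.camera_params(n);K=np.array(p["intrinsics"]);T=np.array(p["extrinsics"])
    d=T[:3,:3]@np.linalg.solve(K,[uv[0],uv[1],1]);return T[:3,3],d/np.linalg.norm(d)
def plane(n,uv,z):
    o,d=ray(n,uv);return o+d*(z-o[2])/d[2]
def tri(a,b):
    A=0;B=0
    for o,d in(a,b):
        P=np.eye(3)-np.outer(d,d);A=A+P;B=B+P@o
    return np.linalg.solve(A,B)
E
python3 - <<'E'
from h import *
np.set_printoptions(precision=1,suppress=True)
F={n:cams.grab_frame(n) for n in("top","side")}
for c in hue:
    r=[]
    for n in F:
        b,a=blob(F[n],c,seed[n][c]); print(c,n,b,a,plane(n,b,29)); r.append(ray(n,b))
    print("  tri",tri(*r))
for n,(x,y,w,hh) in dict(top=(260,145,130,98),side=(260,165,110,80)).items():
    cv2.imwrite(f"pics/{n}c.png",cv2.resize(F[n][y:y+hh,x:x+w,::-1],None,fx=5,fy=5,interpolation=2))
E
```

```text
red top [365.2 214.5] 28 [ 484.6 -121.8   29. ]
red side [278.9 212.3] 41 [ 458.8 -117.1   29. ]
  tri [ 474.6 -125.4   41.4]
blue top [283.9 171.5] 27 [609.9 112.5  29. ]
blue side [345.7 186. ] 13 [610.4 110.   29. ]
  tri [609.9 112.4  27.4]
yellow top [287.  220.5] 30 [467.1 101.1  29. ]
yellow side [307.1 178.9] 14 [466.1  97.7  29. ]
  tri [466.1 100.6  27.5]
green top [360.2 165.2] 20 [ 629.  -109.7   29. ]
green side [326.9 224.6] 17 [ 629.8 -114.9   29. ]
  tri [ 629.  -110.5   25.6]
```

View pics/topc.png

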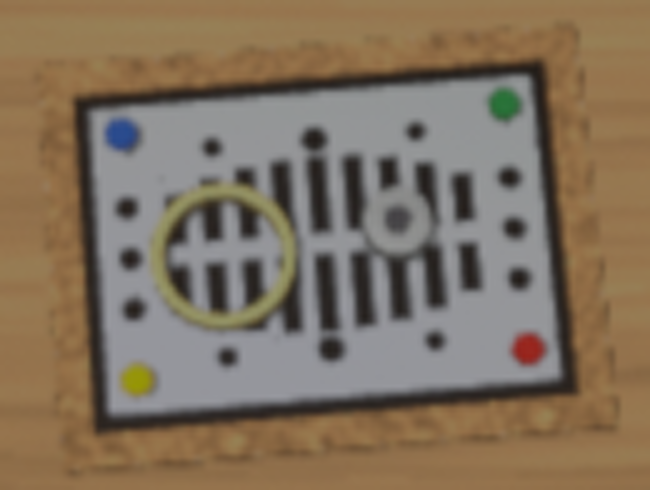

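View pics/sidec.png

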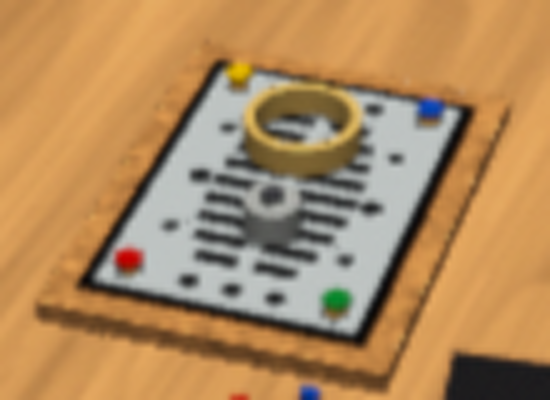

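The crops show all four heads clear: red, blue, yellow and green at crop (528,349), (121,134), (138,380) and (504,103) in the top view. The side red mask was merged with the cork edge. I'll fix that and fit the 144 x 224 rectangle.

```bash
cat >> h.py <<'E'
def moves(xy,z,p=None):
    """remaining shift in tool shares from the measured pose"""
    from scipy.spatial.transform import Rotation as R
    s=telemetry.sense(); t=np.array([*xy,z])-s["tool_pos"]
    return R.from_quat(s["orientation"]).inv().apply(t)/150
E
sed -i 's/h\[...,1\]>110/h[...,1]>(200 if c=="red" else 110)/' h.py
python3 - <<'E'
from h import *
np.set_printoptions(precision=3,suppress=True)
F={n:cams.grab_frame(n) for n in("top","side")}
O=list(hue);M={}
for n in F:
    M[n]=np.array([plane(n,blob(F[n],c,seed[n][c])[0],z)[:2] for c in O for z in [29 if n=="top" else 27.5]])
    print(n,M[n])
for c in O: print(c,"tri",tri(*[ray(n,blob(F[n],c,seed[n][c])[0]) for n in F]))
A=(M["top"]+M["side"])/2
# red,blue,yellow,green in board frame (near x = -72 side: red,yellow; left = +y: blue,yellow)
B=np.array([[-72,-112],[72,112],[-72,112],[72,-112.]])
U,_,Vt=np.linalg.svd((B).T@(A-A.mean(0))); Rm=(U@Vt); fit=B@Rm+A.mean(0)
print("fit",fit,"res",A-fit)
np.save("pins.npy",fit)
print([np.linalg.norm(p) for p in fit],moves(fit[0],60)); print(telemetry.sense()["time"])
E
```

```text
top [[ 484.586 -121.206]
 [ 609.926  112.471]
 [ 467.055  101.081]
 [ 628.963 -109.705]]
side [[ 487.783 -127.012]
 [ 609.668  111.968]
 [ 465.228   99.803]
 [ 629.129 -113.232]]
red tri [ 485.219 -121.916   22.962]
blue tri [609.924 112.424  27.406]
yellow tri [466.162 100.61   27.497]
green tri [ 628.987 -110.476   25.597]
fit [[ 485.765 -123.545]
 [ 609.82   112.087]
 [ 466.361   99.613]
 [ 629.223 -111.071]] res [[ 0.42  -0.564]
 [-0.023  0.133]
 [-0.22   0.829]
 [-0.177 -0.397]]
[np.float64(501.22894066365217), np.float64(620.0354909326938), np.float64(476.8812547668112), np.float64(638.9512734371734)] [ 2.73  -2.571  1.142]
0.3
```

arm_command:
  targets: [0.1, -0.1, 0, 0, 0, 0, 0, 0.25, -0.25, 0, 0, 0, 0, 0, 0.4, -0.4, 0, 0, 0, 0, 0, 0.55, -0.55, 0, 0, 0, 0, 0, 0.7, -0.7, 0, 0, 0, 0, 0, 0.82, -0.82, 0, 0, 0, 0, 0, 0.92, -0.92, 0, 0, 0, 0, 0, 1, -0.95, 0, 0, 0, 0, 0]
  newtons: 20

```text
time: 1.3
tool_pos: [331.2, -442.0, 231.6]
orientation: [0.983, 0.183, 0.0, 0.0]
ft_force: [1.0, -0.1, 0.5]
width: -0.002
grip_force: 0.0
```

arm_command:
  targets: [0.12, -0.12, 0, 0, 0, 0, 0, 0.25, -0.25, 0, 0, 0, 0, 0, 0.4, -0.4, 0.05, 0, 0, 0, 0, 0.55, -0.55, 0.1, 0, 0, 0, 0, 0.7, -0.7, 0.2, 0, 0, 0, 0, 0.82, -0.82, 0.3, 0, 0, 0, 0, 0.92, -0.9, 0.4, 0, 0, 0, 0, 1, -0.95, 0.5, 0, 0, 0, 0]

```text
time: 2.3
tool_pos: [420.3, -256.1, 155.9]
orientation: [0.983, 0.182, 0.0, 0.0]
ft_force: [0.3, -0.5, -0.5]
width: 0.002
grip_force: 0.0
```

```bash
python3 - <<'E'
from h import *
print(moves(np.load("pins.npy")[0],45)); s=telemetry.sense(); print({k:s[k] for k in("time","tool_pos","ft_force","width","orientation")})
E
```

```text
[ 0.72347307 -0.66916837  0.73925669]
{'time': 2.3, 'tool_pos': array([ 420.33688911, -256.11301549,  155.87422491]), 'ft_force': array([ 0.28208276, -0.49314318, -0.54225636]), 'width': 0.0016100110223382573, 'orientation': array([9.83278645e-01, 1.82107244e-01, 2.16388753e-04, 1.01315636e-04])}
```

arm_command:
  targets: [0.15, -0.13, 0.12, 0, 0, 0, 0, 0.3, -0.28, 0.25, 0, 0, 0, 0, 0.45, -0.42, 0.4, 0, 0, 0, 0, 0.58, -0.54, 0.52, 0, 0, 0, 0, 0.67, -0.62, 0.62, 0, 0, 0, 0, 0.72, -0.665, 0.7, 0, 0, 0, 0, 0.723, -0.669, 0.73, 0, 0, 0, 0, 0.723, -0.669, 0.739, 0, 0, 0, 0]

```text
time: 3.3
tool_pos: [484.8, -125.0, 45.4]
orientation: [0.983, 0.182, -0.0, 0.0]
ft_force: [0.1, 1.1, 0.1]
width: 0.003
grip_force: 0.0
```

```bash
python3 - <<'E'
from h import *
f=cams.grab_frame("side"); cv2.imwrite("pics/s1.png",cv2.resize(f[120:260,220:400,::-1],None,fx=4,fy=4,interpolation=2))
print(moves(np.load("pins.npy")[0],32)); s=telemetry.sense(); print({k:s[k] for k in("time","tool_pos","ft_force")})
E
```

```text
[ 0.00969111 -0.0076942   0.09003028]
{'time': 3.35, 'tool_pos': array([ 484.81857906, -125.13805921,   45.50495865]), 'ft_force': array([-0.05118716,  0.27566614,  0.42836738])}
```

View pics/s1.png

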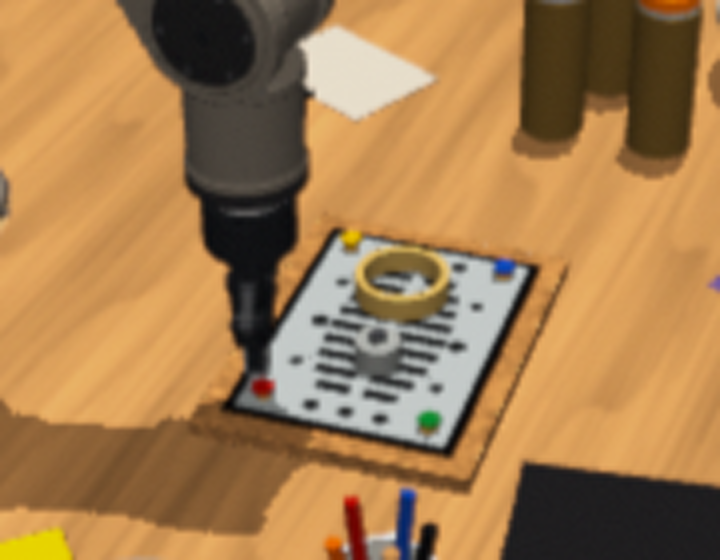

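The closed tips hang right over the red head: tip at crop (257,372), pin at (262,386), about 15 mm lower. I'll descend slowly.

arm_command:
  targets: [0.006, -0.005, 0.04, 0, 0, 0, 0, 0.01, -0.008, 0.08, 0, 0, 0, 0, 0.01, -0.008, 0.092, 0, 0, 0, 0, 0.01, -0.008, 0.1, 0, 0, 0, 0, 0.01, -0.008, 0.108, 0, 0, 0, 0, 0.01, -0.008, 0.116, 0, 0, 0, 0, 0.01, -0.008, 0.124, 0, 0, 0, 0, 0.01, -0.008, 0.13, 0, 0, 0, 0]

```text
time: 4.35
tool_pos: [486.1, -122.7, 26.0]
orientation: [0.983, 0.182, 0.0, 0.0]
ft_force: [-1.3, 0.1, 3.7]
width: -0.004
grip_force: 2.0
```

```bash
python3 - <<'E'
from h import *
s=telemetry.sense(); print(moves(np.load("pins.npy")[0],23.5),{k:s[k] for k in("time","tool_pos","ft_force")})
E
```

```text
[-0.00395823  0.00439279  0.01692316] {'time': 4.35, 'tool_pos': array([ 486.08282259, -122.71694831,   26.03854384]), 'ft_force': array([-1.26755448,  0.14240146,  3.66456411])}
```

arm_command:
  targets: [0, 0, 0.004, 0, 0, 0, 0, 0, 0, 0.008, 0, 0, 0, 0, 0, 0, 0.012, 0, 0, 0, 0, 0, 0, 0.016, 0, 0, 0, 0, 0, 0, 0.019, 0, 0, 0, 0, 0, 0, 0.021, 0, 0, 0, 0, 0, 0, 0.022, 0, 0, 0, 0, 0, 0, 0.022, 0, 0, 0, 0]

```text
time: 5.35
tool_pos: [486.1, -122.7, 22.8]
orientation: [0.983, 0.182, 0.0, 0.0]
ft_force: [-0.9, -0.3, 7.7]
width: 0.001
grip_force: 3.6
```

arm_command:
  targets: [0, 0, 0.002, 0, 0, 0, 0, 0, 0, 0.003, 0, 0, 0, 0, 0, 0, 0.003, 0, 0, 0, 0, 0, 0, 0.003, 0, 0, 0, 0, 0, 0, 0.003, 0, 0, 0, 0, 0, 0, 0.003, 0, 0, 0, 0, 0, 0, 0.003, 0, 0, 0, 0, 0, 0, 0.003, 0, 0, 0, 0]

```text
time: 6.35
tool_pos: [486.1, -122.7, 22.5]
orientation: [0.983, 0.182, 0.0, 0.0]
ft_force: [-1.8, -1.2, 10.2]
width: 0.001
grip_force: 5.1
```

```bash
python3 - <<'E'
from h import *
s=telemetry.sense(); P=np.load("pins.npy"); print(moves(P[0],45),moves(P[1],45),moves(P[1],75),{k:s[k] for k in("time","tool_pos","ft_force")})
E
```

```text
[-0.00395961  0.00430431 -0.15022938] [ 1.3301868  -1.16689072 -0.15018269] [ 1.33021488 -1.16686671 -0.35018269] {'time': 6.35, 'tool_pos': array([ 486.09219939, -122.73064855,   22.46559898]), 'ft_force': array([-1.77305488, -1.21315875, 10.19659124])}
```

Red is home: the force now rises with the cork stiffness, with z below 23.5. Next I lift straight up and cross to blue.

arm_command:
  targets: [0, 0, -0.06, 0, 0, 0, 0, 0, 0, -0.2, 0, 0, 0, 0, 0, 0, -0.35, 0, 0, 0, 0, 0.06, -0.05, -0.42, 0, 0, 0, 0, 0.25, -0.22, -0.42, 0, 0, 0, 0, 0.45, -0.4, -0.42, 0, 0, 0, 0, 0.63, -0.55, -0.42, 0, 0, 0, 0, 0.75, -0.65, -0.42, 0, 0, 0, 0]

```text
time: 7.35
tool_pos: [556.8, 11.3, 85.0]
orientation: [0.983, 0.183, -0.0, -0.0]
ft_force: [-0.2, 0.0, -0.5]
width: 0.002
grip_force: 0.0
```

```bash
python3 - <<'E'
from h import *
s=telemetry.sense(); P=np.load("pins.npy"); print(moves(P[1],40),{k:s[k] for k in("time","tool_pos","ft_force")})
E
```

```text
[ 0.57116456 -0.49955148  0.30029974] {'time': 7.35, 'tool_pos': array([556.81347243,  11.33469184,  84.98222642]), 'ft_force': array([-0.16509106,  0.01837571, -0.49054201])}
```

arm_command:
  targets: [0.15, -0.13, 0, 0, 0, 0, 0, 0.3, -0.26, 0, 0, 0, 0, 0, 0.43, -0.38, 0, 0, 0, 0, 0, 0.53, -0.465, 0.02, 0, 0, 0, 0, 0.57, -0.5, 0.1, 0, 0, 0, 0, 0.573, -0.502, 0.2, 0, 0, 0, 0, 0.573, -0.502, 0.28, 0, 0, 0, 0, 0.573, -0.502, 0.3, 0, 0, 0, 0]

```text
time: 8.35
tool_pos: [608.7, 108.6, 38.9]
orientation: [0.983, 0.181, -0.001, 0.0]
ft_force: [0.2, 0.3, 1.2]
width: 0.003
grip_force: 0.0
```

```bash
python3 - <<'E'
from h import *
f=cams.grab_frame("side"); cv2.imwrite("pics/s2.png",cv2.resize(f[120:260,220:400,::-1],None,fx=4,fy=4,interpolation=2))
s=telemetry.sense(); P=np.load("pins.npy"); print(moves(P[1],32),{k:s[k] for k in("time","tool_pos","ft_force")})
E
```

```text
[ 0.01302985 -0.0180446   0.04805462] {'time': 8.4, 'tool_pos': array([608.97013363, 108.86381755,  39.2106447 ]), 'ft_force': array([-0.22412055,  0.08611086, -0.56707286])}
```

View pics/s2.png

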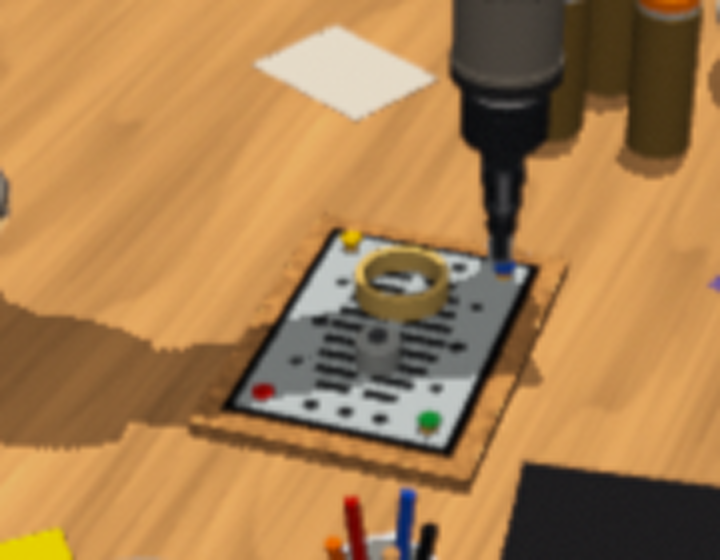

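Red now sits flat at crop (262,392), and the tips are over blue at (503,268).

arm_command:
  targets: [0.007, -0.009, 0.02, 0, 0, 0, 0, 0.013, -0.018, 0.04, 0, 0, 0, 0, 0.013, -0.018, 0.05, 0, 0, 0, 0, 0.013, -0.018, 0.058, 0, 0, 0, 0, 0.013, -0.018, 0.066, 0, 0, 0, 0, 0.013, -0.018, 0.074, 0, 0, 0, 0, 0.013, -0.018, 0.08, 0, 0, 0, 0, 0.013, -0.018, 0.086, 0, 0, 0, 0]

```text
time: 9.4
tool_pos: [610.4, 112.8, 27.4]
orientation: [0.983, 0.182, 0.0, -0.0]
ft_force: [-0.3, -0.7, 3.9]
width: -0.003
grip_force: 2.0
```

arm_command:
  targets: [0, 0, 0.005, 0, 0, 0, 0, 0, 0, 0.01, 0, 0, 0, 0, 0, 0, 0.015, 0, 0, 0, 0, 0, 0, 0.019, 0, 0, 0, 0, 0, 0, 0.022, 0, 0, 0, 0, 0, 0, 0.024, 0, 0, 0, 0, 0, 0, 0.024, 0, 0, 0, 0, 0, 0, 0.024, 0, 0, 0, 0]

```text
time: 10.4
tool_pos: [610.4, 112.9, 23.8]
orientation: [0.983, 0.182, 0.0, -0.0]
ft_force: [0.3, -0.4, 3.2]
width: -0.002
grip_force: 1.7
```

```bash
python3 - <<'E'
from h import *
s=telemetry.sense(); P=np.load("pins.npy"); print(moves(P[1],22.5),moves(P[2],40),{k:s[k] for k in("time","tool_pos","ft_force")})
E
```

```text
[-0.00557627  0.00338469  0.00833649] [-0.92843582 -0.26102653 -0.1084028 ] {'time': 10.4, 'tool_pos': array([610.41951699, 112.86013737,  23.75055713]), 'ft_force': array([ 0.28291488, -0.37594385,  3.2215552 ])}
```

arm_command:
  targets: [0, 0, 0.002, 0, 0, 0, 0, 0, 0, 0.004, 0, 0, 0, 0, 0, 0, 0.006, 0, 0, 0, 0, 0, 0, 0.008, 0, 0, 0, 0, 0, 0, 0.009, 0, 0, 0, 0, 0, 0, 0.009, 0, 0, 0, 0, 0, 0, 0.009, 0, 0, 0, 0, 0, 0, 0.009, 0, 0, 0, 0]

```text
time: 11.4
tool_pos: [610.4, 112.9, 22.7]
orientation: [0.983, 0.182, 0.0, 0.0]
ft_force: [-1.2, -1.0, 8.2]
width: -0.002
grip_force: 4.4
```

Blue is home. I lift and move to yellow.

arm_command:
  targets: [0, 0, -0.06, 0, 0, 0, 0, 0, 0, -0.2, 0, 0, 0, 0, 0, 0, -0.32, 0, 0, 0, 0, -0.1, -0.03, -0.36, 0, 0, 0, 0, -0.3, -0.085, -0.36, 0, 0, 0, 0, -0.55, -0.155, -0.36, 0, 0, 0, 0, -0.75, -0.21, -0.36, 0, 0, 0, 0, -0.88, -0.245, -0.36, 0, 0, 0, 0]

```text
time: 12.4
tool_pos: [471.4, 99.4, 76.6]
orientation: [0.983, 0.182, -0.0, 0.0]
ft_force: [0.1, 0.0, -0.0]
width: 0.002
grip_force: 0.0
```

arm_command:
  targets: [-0.04, -0.015, 0, 0, 0, 0, 0, -0.05, -0.017, 0.02, 0, 0, 0, 0, -0.05, -0.017, 0.08, 0, 0, 0, 0, -0.05, -0.017, 0.15, 0, 0, 0, 0, -0.05, -0.017, 0.2, 0, 0, 0, 0, -0.05, -0.017, 0.23, 0, 0, 0, 0, -0.05, -0.017, 0.24, 0, 0, 0, 0, -0.05, -0.017, 0.24, 0, 0, 0, 0]

```text
time: 13.4
tool_pos: [466.1, 99.7, 40.4]
orientation: [0.983, 0.182, 0.0, -0.0]
ft_force: [-0.4, -0.3, -0.7]
width: -0.001
grip_force: 0.0
```

```bash
python3 - <<'E'
from h import *
f=cams.grab_frame("side"); cv2.imwrite("pics/s3.png",cv2.resize(f[120:260,220:400,::-1],None,fx=4,fy=4,interpolation=2))
s=telemetry.sense(); P=np.load("pins.npy"); print(moves(P[2],22.5),{k:s[k] for k in("time","tool_pos","ft_force")})
E
```

```text
[0.0010064  0.00080124 0.12020309] {'time': 13.45, 'tool_pos': array([466.17307443,  99.67002008,  40.53042475]), 'ft_force': array([-0.86900116, -0.2607449 , -0.10543203])}
```

View pics/s3.png

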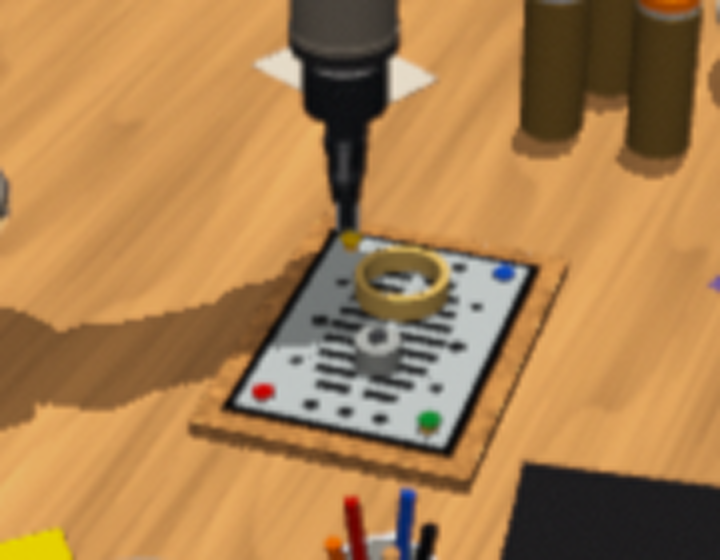

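Red (262,392) and blue (503,272) now lie flat, and the tips stand over yellow at (350,240).

arm_command:
  targets: [0.001, 0, 0.03, 0, 0, 0, 0, 0.001, 0, 0.054, 0, 0, 0, 0, 0.001, 0, 0.062, 0, 0, 0, 0, 0.001, 0, 0.07, 0, 0, 0, 0, 0.001, 0, 0.078, 0, 0, 0, 0, 0.001, 0, 0.085, 0, 0, 0, 0, 0.001, 0, 0.092, 0, 0, 0, 0, 0.001, 0, 0.098, 0, 0, 0, 0]

```text
time: 14.45
tool_pos: [466.1, 99.7, 25.6]
orientation: [0.983, 0.182, -0.0, -0.0]
ft_force: [-3.4, -0.4, 4.0]
width: -0.001
grip_force: 2.0
```

arm_command:
  targets: [0, 0, 0.005, 0, 0, 0, 0, 0, 0, 0.01, 0, 0, 0, 0, 0, 0, 0.014, 0, 0, 0, 0, 0, 0, 0.017, 0, 0, 0, 0, 0, 0, 0.019, 0, 0, 0, 0, 0, 0, 0.02, 0, 0, 0, 0, 0, 0, 0.02, 0, 0, 0, 0, 0, 0, 0.02, 0, 0, 0, 0]

```text
time: 15.45
tool_pos: [466.2, 99.7, 22.8]
orientation: [0.983, 0.182, 0.0, 0.0]
ft_force: [-3.3, -0.4, 7.8]
width: -0.004
grip_force: 3.6
```

```bash
python3 - <<'E'
from h import *
s=telemetry.sense(); P=np.load("pins.npy"); print(moves(P[2],22.5),moves(P[3],40),{k:s[k] for k in("time","tool_pos","ft_force")})
E
```

```text
[0.00057299 0.00086459 0.00214532] [ 0.51227896  1.70081334 -0.11441709] {'time': 15.45, 'tool_pos': array([466.23465816,  99.70381232,  22.82178441]), 'ft_force': array([-3.30598153, -0.44459248,  7.82297309])}
```

Yellow is home: 7.8 N at 22.8 mm, as for red and blue. I lift and go to green over the tape and weight.

arm_command:
  targets: [0, 0, -0.06, 0, 0, 0, 0, 0, 0, -0.2, 0, 0, 0, 0, 0, 0, -0.35, 0, 0, 0, 0, 0.02, 0.07, -0.42, 0, 0, 0, 0, 0.08, 0.27, -0.42, 0, 0, 0, 0, 0.16, 0.53, -0.42, 0, 0, 0, 0, 0.23, 0.77, -0.42, 0, 0, 0, 0, 0.28, 0.94, -0.42, 0, 0, 0, 0]

```text
time: 16.45
tool_pos: [557.0, -19.4, 85.5]
orientation: [0.983, 0.181, 0.0, 0.0]
ft_force: [-0.6, 0.2, 0.5]
width: 0.001
grip_force: 0.0
```

arm_command:
  targets: [0.06, 0.18, 0, 0, 0, 0, 0, 0.12, 0.4, 0, 0, 0, 0, 0, 0.18, 0.6, 0, 0, 0, 0, 0, 0.22, 0.72, 0, 0, 0, 0, 0, 0.232, 0.76, 0.06, 0, 0, 0, 0, 0.232, 0.761, 0.17, 0, 0, 0, 0, 0.232, 0.761, 0.27, 0, 0, 0, 0, 0.232, 0.761, 0.3, 0, 0, 0, 0]

```text
time: 17.45
tool_pos: [628.1, -110.2, 39.0]
orientation: [0.983, 0.182, -0.001, -0.0]
ft_force: [0.2, 0.8, 0.3]
width: -0.001
grip_force: 0.0
```

```bash
python3 - <<'E'
from h import *
f=cams.grab_frame("side"); cv2.imwrite("pics/s4.png",cv2.resize(f[120:260,220:400,::-1],None,fx=4,fy=4,interpolation=2))
s=telemetry.sense(); P=np.load("pins.npy"); print(moves(P[3],22.5),{k:s[k] for k in("time","tool_pos","ft_force")})
E
```

```text
[0.00454179 0.00708596 0.11099761] {'time': 17.5, 'tool_pos': array([ 628.23965556, -110.3306334 ,   39.15198365]), 'ft_force': array([-0.6877248 , -1.02872513, -0.23265346])}
```

View pics/s4.png

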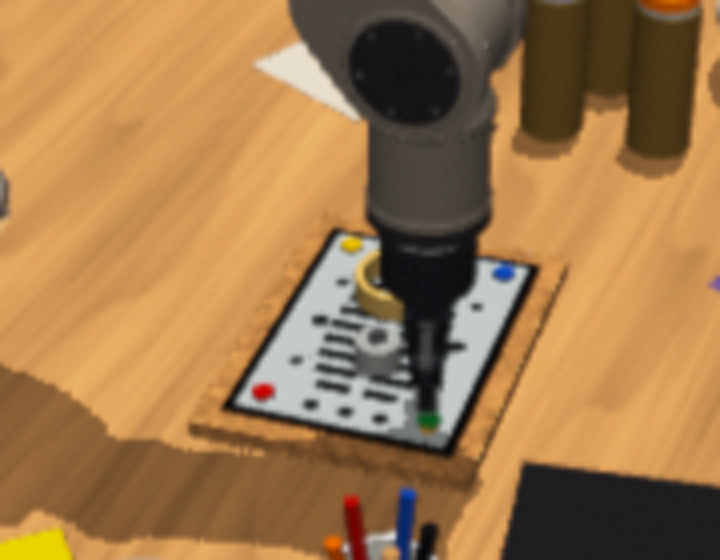

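Yellow now lies flat at (351,244), and the tips stand over green at (429,420).

arm_command:
  targets: [0.004, 0.005, 0.025, 0, 0, 0, 0, 0.004, 0.005, 0.045, 0, 0, 0, 0, 0.004, 0.005, 0.053, 0, 0, 0, 0, 0.004, 0.005, 0.061, 0, 0, 0, 0, 0.004, 0.005, 0.069, 0, 0, 0, 0, 0.004, 0.005, 0.076, 0, 0, 0, 0, 0.004, 0.005, 0.083, 0, 0, 0, 0, 0.004, 0.005, 0.089, 0, 0, 0, 0]

```text
time: 18.5
tool_pos: [630.1, -111.6, 27.4]
orientation: [0.983, 0.182, 0.0, 0.0]
ft_force: [-0.5, -0.7, 3.1]
width: -0.001
grip_force: 2.0
```

arm_command:
  targets: [0, 0, 0.005, 0, 0, 0, 0, 0, 0, 0.01, 0, 0, 0, 0, 0, 0, 0.014, 0, 0, 0, 0, 0, 0, 0.017, 0, 0, 0, 0, 0, 0, 0.019, 0, 0, 0, 0, 0, 0, 0.02, 0, 0, 0, 0, 0, 0, 0.02, 0, 0, 0, 0, 0, 0, 0.02, 0, 0, 0, 0]

```text
time: 19.5
tool_pos: [630.0, -111.6, 24.4]
orientation: [0.983, 0.182, 0.0, 0.0]
ft_force: [1.2, -0.8, 3.8]
width: -0.002
grip_force: 1.8
```

arm_command:
  targets: [0, 0, 0.003, 0, 0, 0, 0, 0, 0, 0.006, 0, 0, 0, 0, 0, 0, 0.009, 0, 0, 0, 0, 0, 0, 0.011, 0, 0, 0, 0, 0, 0, 0.012, 0, 0, 0, 0, 0, 0, 0.012, 0, 0, 0, 0, 0, 0, 0.012, 0, 0, 0, 0, 0, 0, 0.012, 0, 0, 0, 0]

```text
time: 20.5
tool_pos: [630.1, -111.6, 22.8]
orientation: [0.983, 0.182, 0.0, 0.0]
ft_force: [-1.0, 0.2, 7.1]
width: 0.001
grip_force: 3.9
```

Green is home. I lift clear by 100 mm and look once more.

arm_command:
  targets: [0, 0, -0.04, 0, 0, 0, 0, 0, 0, -0.14, 0, 0, 0, 0, 0, 0, -0.3, 0, 0, 0, 0, 0, 0, -0.45, 0, 0, 0, 0, 0, 0, -0.6, 0, 0, 0, 0, 0, 0, -0.75, 0, 0, 0, 0, 0, 0, -0.85, 0, 0, 0, 0, 0, 0, -0.9, 0, 0, 0, 0]

```text
time: 21.5
tool_pos: [630.2, -111.6, 158.6]
orientation: [0.983, 0.182, 0.0, 0.0]
ft_force: [-0.1, 0.4, 0.0]
width: 0.0
grip_force: 0.0
```

```bash
python3 - <<'E'
from h import *
f=cams.grab_frame("side"); cv2.imwrite("pics/s5.png",cv2.resize(f[120:260,220:400,::-1],None,fx=4,fy=4,interpolation=2))
for c in hue: print(c,blob(f,c,seed["side"][c]))
s=telemetry.sense(); print(s["time"],s["tool_pos"],s["ft_force"])
E
```

```text
red (array([285.5, 217.5]), np.int32(8))
blue (array([345.6, 187.6]), np.int32(15))
yellow (array([307.33333333, 180.53333333]), np.int32(15))
green (array([326.85714286, 225.92857143]), np.int32(14))
21.55 [ 630.31376944 -111.66045804  158.98031479] [-0.20771379  0.08742601  0.69794172]
```

View pics/s5.png

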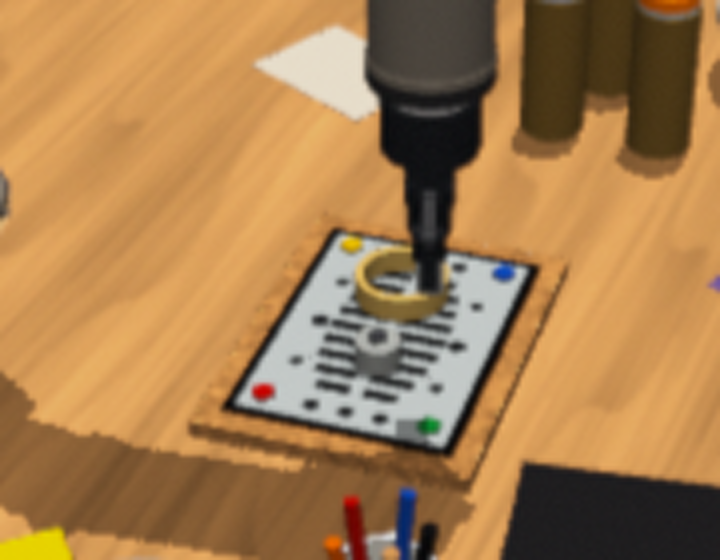

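All four pins lie flat: red (262,392), blue (503,272), yellow (351,244) and green (429,426). The tape roll and weight have not moved, and the arm is clear.

```bash
python3 -c "
from station import job_done
print(job_done())"
```

```text
the job is handed in; nothing more can be done
None
```

All four pins are pressed fully home in the order red, blue, yellow, green with about 10 N at most; the tape roll and weight are unmoved in the last picture, and I handed the job in at about 21.6 s.

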